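# Back off the knurled nut and open the puzzle tray's gate

## Robot

A 7-joint arm with a two-finger parallel gripper is mounted at the origin on the work surface. World frame = base frame: x ahead of the robot, y to its left, z up, the work surface at z = 0. Lengths are in mm, angles in rad, forces in N, time in s.
With the tool pointing down it reaches from about 425 to 875 mm from the base axis. Payload 8.4 kg.
Tool frame: the origin (TCP) lies midway between the tips of the shut fingers; the grasp point (between the pads) lies robot.pinch_z behind it (robot.pinch_z is the distance from the TCP to the grasp point, in mm); z points along the fingers, y is the direction in which the jaws open and shut (so a half turn about z gives the same grasp; the last joint's range is limited). The gripper opens to 87 mm and grips with 3 to 60 N. Pads are 19 mm wide; open, the fingers measure 117 mm over their backs; the gripper's body (75 mm by 190 mm) begins 51 mm behind the grasp point.
Start: joints at [1.227, 0.333, 0.04, 1.465, -0.013, 1.343, -0.059], TCP at [157.514, -630.597, 222.546] pointing down, gripper open.
Joint ranges: [-2.58, 2.58], [-0.38, 2.09], [-1.3, 1.39], [0.25, 2.4], [-1.5, 4.64], [0.08, 2.09], [-2.65, 2.65]. Speed limits (rad/s): [2.22, 2.22, 2.79, 2.79, 3.14, 3.14, 3.14].

## Interface

Orientations are given as [roll, pitch, yaw] about the fixed x, y, z axes, in that order (R = Rz(yaw) Ry(pitch) Rx(roll)).
In Python, from bench import robot gives the robot as it stands. Calls block until the motion is done:
- robot.move_to(position, orientation): joint-space move of the TCP to a pose.
- robot.servo_line(position, frame=None, speed=150, until_force=None): straight line of the TCP; frame=None keeps the orientation; speed is the mean speed in mm/s. With until_force (N) it stops when the force on the tool has changed by that much, and returns True; else False.
- robot.goto_joints(angles): joint-space move.
- robot.ungrasp() and robot.close_gripper(squeeze=None): open the fingers fully, or close them until they stop; squeeze is the grip in N (None keeps the last).
- robot.hold(seconds).
- robot.ik(position, orientation): joint angles nearest the present ones, or None.
- robot.get_obs(): the state.
- robot.capture(name): name is "scene" or "top" or "wrist"; returns a dict with "image" (480x640x3 uint8, blue, green, red), "depth" (480x640 float32, mm along the optical axis (not along the pixel's ray), 0 where there is no reading), "fx", "fy", "cx", "cy" (pixels), "k1" (the pictures are not rectified: a ray, as slopes to the right and down, at radius r is drawn at 1 + k1 r^2 times it, then the intrinsics apply), "world_from_camera" (4x4, takes a point from camera to world coordinates). Camera axes: x right, y up, looking along -z (the intrinsics and any distortion apply to the point x, -y, -z); pixel columns grow to the right and rows downward; lengths in mm; the calibration is good to about 2 mm. A picture is of the moment at which its call begins.
A pose or a line that the arm cannot do raises robot.PlanningError and nothing moves.
- robot.hand_in(): hands the job in, once; it reports no verdict.
Trained networks look in the newest picture that a camera, given by its name, has taken for a name from the list of things; names that differ only in an ending like _2 or _b are one class to them, and where a whole thing is asked for, a point or a joint stands for the part that bears it (a point fixed in the world has none). Each returns a list of dicts, best first, with "score" (0 to 1); they miss things now and then, are a little off and sometimes report something else, mostly with a low value. They report only what shows in the picture. A call takes as long as a camera call.
- robot.boxes_of(camera, name): "rect" ([centre column, centre row, width, height] in pixels, round what is visible of it).
- robot.masks_of(camera, name): "mask" (480x640 bool, what is visible of it) and "rect" ([centre column, centre row, width, height] in pixels, round what is visible of it).
- robot.mark_of(camera, name): "xy" ([column, row] in pixels: a listed point, or the origin of a listed thing).
The state is a dict: "time_s": time; "joints": joint angles; "qd": joint speeds; "joint_efforts": joint torques, N m; "position": TCP position; "tcp_rot": TCP orientation; "ft_force": force on the tool from outside, world axes, zero at the start; "moment": the same for the moment, N m; "finger_gap": finger opening in mm.
Only numpy, scipy, OpenCV 4.12 (cv2) and the standard library are available. Lean on these libraries where they do the work, as an engineer would, in place of code of your own. Each camera call takes 0.05 s, during which the arm holds its last target. There are 200 camera calls.

## Task

Open the little brass gate in the rim of the puzzle tray so that the pieces can be swept out: roll a fingertip across the knurled rim of its brass locking nut until the nut is backed off two full turns from tight (counter-clockwise seen from above, its black mark lined up with the pale line on the rim again; no further, or it works loose from its thread), then push the gate outwards until it stands about square to the tray's edge. A light fingertip is enough: neither pinch nor bear hard on the nut, and leave everything else on the tray and the table where it is.

Things in the scene. Friction and masses are not known exactly. Their poses are not given: they have to be found in the camera images.
- tray: dark teak puzzle tray, 360 x 360 mm, fixed; origin under its centre, axes along its sides, z up. Floor 12 mm, rim top 40 mm above the table, rim 14 mm wide. The gate fills a gap in the -y rim. In tray axes the nut's axis is at x 55, y -173 mm, on a 44 mm square block level with the rim; the gate's hinge pin at x -85, y -173 mm. Half-laid 12 mm high puzzle stuck in the +x +y corner
- locknut: brass locking nut on its upright stud; origin on its axis under its foot (44 mm above the table when tight), z up, does not turn (x is the tray's x). Square steel foot plate 26 mm wide, 8 mm high; above it the knurled head, 40 mm across, 14 mm high (8 to 22 mm above this origin), flat closed top with a black mark from near its middle to the rim. Rises 2 mm a turn as it is loosened
- nut_top (a point): centre of the flat top of the nut's knurled head, on the axis; 66 mm above the table when tight, rising 2 mm a turn
- nut_turn (a joint): turn of the knurled head in rad, counting up counter-clockwise from above: 0 tight, 12.57 two full turns off, thread ends at 18.8; starts tight or up to 0.9 rad loose. At 0 and every full turn the black mark points along tray +x, to the pale line on the rim. Turns against about 0.03 N m (1.5 N at its rim), stays where left
- gate (a joint): angle of the gate in rad: 0 shut, grows as it swings outwards (to the tray's -y side) about its pin, stop at 1.65. Moves against about 0.04 N m, stays where left. A forked strap on its free end lies under the nut; its turned-up tips hook behind the nut's foot plate, so it cannot swing more than about 0.03 rad until the nut has risen 2.8 mm (about 1.4 turns)
- witness (a point): middle of the ivory witness line inlaid in the top of the rim beside the nut, 41 mm along tray +x from the nut's axis, 40 mm above the table
- gate_hinge (a point): the gate's upright hinge pin, 27.5 mm above the table
- gate_inner (a point): a point on the inner face (facing the tray's middle) of the gate's brass leaf, 80 mm from the hinge pin, half-way up the leaf; moves with the gate. The leaf is 5 mm thick, reaches 118 mm from the pin, and stands from 15 to 40 mm above the table
- weight: green glass marble weight with a flat foot, 47 mm across, 42 mm high, loose on the tray; origin under its middle
- thimble: small white ceramic thimble cup, 40 mm across, 42 mm high, loose on the tray; origin under its middle
- piece_l: loose wooden puzzle piece, L-shaped, 54 x 36 x 12 mm, on the tray; origin under the middle of its outline
- piece_t: loose wooden puzzle piece, T-shaped, 54 x 36 x 12 mm, on the tray; origin under the middle of its outline
- piece_s: loose wooden puzzle piece, S-shaped, 54 x 36 x 12 mm, on the tray; origin under the middle of its outline
- canister: lidded copper canister, 93 mm across, 134 mm high, loose on the table to the right of the tray; origin under its middle
- box_lower: lower of two stacked pine box halves, 150 x 100 x 35 mm each, loose on the table to the left of the tray; origin under its middle
- box_upper: upper pine box half, standing rim to rim on the lower; origin under its middle, 35 mm above the table

How it is judged (in metres and radians):
On the way, in this order (a step that is already met when the one before it is completed fails the run):
1. the nut is backed off two full turns (1.75 to 2.35 turns from tight) while the gate is still shut (value of joint nut_turn between 10.9956 and 14.7655 rad and value of joint gate below 0.1 rad), for 0.2 s.
2. the gate is pushed outwards to about square (at least 1.2 rad) (value of joint gate above 1.2 rad), for 0.2 s.
At the end, for the whole second after the job is handed in: the nut stands 1.75 to 2.35 turns (11.0 to 14.8 rad) from tight, the gate is open by 1.2 rad or more, both at rest (value of joint nut_turn between 10.9956 and 14.7655 rad and value of joint gate above 1.2 rad and velocity of joint gate between -0.05 and 0.05 rad/s and velocity of joint nut_turn between -0.1 and 0.1 rad/s); the robot touches nothing.
It fails at once if a puzzle piece, the glass weight or the thimble cup on the tray is pushed more than 15 mm from its place, or lifted (distance of any of weight, thimble, piece_l, piece_t, piece_s from where it was at the start of the episode above 0.015 m).
It fails at once if the canister or a pine box half is pushed more than 15 mm from its place, or lifted (distance of any of canister, box_lower, box_upper from where it was at the start of the episode above 0.015 m).
It fails at once if the nut is pinched or borne on hard (more than 35 N) (contact force between the fingers and locknut above 35 N).
It also fails if it takes over 72 s, if anything falls off the work surface, if the arm or the gripper's body presses on something with over 40 N, if the wrist force passes 120 N, or if a joint passes its speed limit or range.

## Working session

There is one attempt and no reset: what is moved stays moved. The work goes in short steps, each a Python script; the robot and the scene stay as the last script left them, time stands still between calls to the robot, and variables do not carry over. Pictures are saved under pics/ and viewed, about 8 in all and at most 12, crops included, and the job is handed in when it is done.

```bash
ls; mkdir -p pics; cat > h.py <<'E'
import numpy as np, cv2
from bench import robot
def px2w(c,uv,depth=None,z=None):
    s=np.array([(uv[0]-c['cx'])/c['fx'],(uv[1]-c['cy'])/c['fy']]);u=s.copy()
    for _ in range(20): u=s/(1+c['k1']*(u@u))
    T=np.array(c['world_from_camera']); d=np.array([u[0],-u[1],-1.])
    if depth is None:
        w=T[:3,:3]@d; depth=(z-T[2,3])/w[2]
    return T[:3,:3]@(d*depth)+T[:3,3]
E
python3 - <<'E'
from h import *
o=robot.get_obs();print(o['position'],o['tcp_rot'],o['finger_gap'],robot.pinch_z,o['time_s'])
Z=dict(nut_top=66,witness=40,gate_hinge=27.5,gate_inner=27.5,weight=12,thimble=12,canister=0,box_lower=0,tray=0,piece_l=12,piece_t=12,piece_s=12)
for cam in ['scene','top']:
    c=robot.capture(cam); cv2.imwrite(f'pics/{cam}0.png',c['image'])
    for n,z in Z.items():
        m=robot.mark_of(cam,n)[:2]
        print(cam,n,[(round(q['score'],2),np.round(q['xy']),np.round(px2w(c,q['xy'],z=z),1)) for q in m])
E
```

```text
pics
[ 157.3781738  -630.15329211  221.65367733] [-3.13994043e+00  1.03123330e-04  2.44764965e-01] 87.15684169328637 18.700000000000003 0.0
scene nut_top [(0.58, array([243., 230.]), array([ 653.4, -120.8,   66. ]))]
scene witness [(0.88, array([234., 255.]), array([ 706.3, -106.5,   40. ]))]
scene gate_hinge [(0.91, array([267., 197.]), array([ 530.3, -154.5,   27.5]))]
scene gate_inner []
scene weight [(0.64, array([371., 257.]), array([509.8, 148.5,  12. ]))]
scene thimble [(0.73, array([379., 227.]), array([428.9, 121.6,  12. ])), (0.41, array([367., 255.]), array([510.9, 139.9,  12. ]))]
scene canister [(0.8, array([168., 149.]), array([ 555.9, -490.9,    0. ]))]
scene box_lower [(0.54, array([336., 245.]), array([527.2,  59.2,  -0. ]))]
scene tray [(0.56, array([321., 253.]), array([566.7,  44.2,   0. ]))]
scene piece_l [(0.68, array([319., 271.]), array([612.4,  69.4,  12. ])), (0.57, array([338., 241.]), array([520.7,  61.3,  12. ]))]
scene piece_t [(0.68, array([319., 271.]), array([612.4,  69.4,  12. ])), (0.57, array([338., 241.]), array([520.7,  61.3,  12. ]))]
scene piec
[... 489 characters left out ...]
, (0.39, array([322., 235.]), array([557.1,  39.4,  27.5]))]
top weight []
top thimble [(0.7, array([296., 282.]), array([425.3, 115.6,  12. ]))]
top canister [(0.81, array([508., 232.]), array([ 551.6, -495.3,    0. ]))]
top box_lower []
top tray [(0.66, array([322., 236.]), array([557.3,  40.2,   0. ]))]
top piece_l [(0.55, array([325., 277.]), array([438.4,  33.9,  12. ])), (0.44, array([312., 244.]), array([533. ,  68.3,  12. ]))]
top piece_t [(0.55, array([325., 277.]), array([438.4,  33.9,  12. ])), (0.44, array([312., 244.]), array([533. ,  68.3,  12. ]))]
top piece_s [(0.55, array([325., 277.]), array([438.4,  33.9,  12. ])), (0.44, array([312., 244.]), array([533. ,  68.3,  12. ]))]
```

```bash
python3 - <<'E'
import cv2
a=cv2.imread('pics/top0.png')[120:330,240:540];b=cv2.imread('pics/scene0.png')[110:320,130:430]
cv2.imwrite('pics/both.png',cv2.resize(cv2.vconcat([a,b]),None,fx=1.42,fy=1.42,interpolation=3))
cv2.imwrite('pics/both.png',cv2.vconcat([cv2.resize(x,(428,300),interpolation=cv2.INTER_CUBIC) for x in (a,b)]))
E
```

```text
(no output)
```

View pics/both.png

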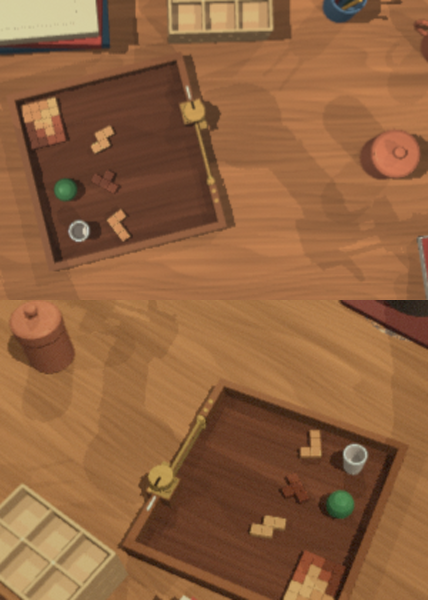

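```bash
cat >> h.py <<'E'
def look(tag,cam='wrist',Z=dict(nut_top=66,witness=40,gate_hinge=27.5,gate_inner=27.5)):
    c=robot.capture(cam); cv2.imwrite(f'pics/{tag}.png',c['image'])
    for n,z in Z.items():
        for q in robot.mark_of(cam,n)[:2]:
            u,v=np.round(q['xy']).astype(int); d=c['depth'][np.clip(v,0,479),np.clip(u,0,639)]
            print(cam,n,round(q['score'],2),np.round(q['xy'],1),'z:',np.round(px2w(c,q['xy'],z=z),1),'depth:',np.round(px2w(c,q['xy'],depth=d),1))
    return c
E
python3 - <<'E'
from h import *
robot.move_to([610,-125,280],[np.pi,0,0.2])
c=look('w1'); print(np.round(c['world_from_camera'],2)); print(robot.get_obs()['joints'],robot.get_obs()['time_s'])
E
```

```text
wrist nut_top 0.66 [314.2 160.5] z: [ 658.2 -114.3   66. ] depth: [ 658.3 -114.3   66.9]
wrist nut_top 0.26 [315.4 158.3] z: [ 660.6 -115.    66. ] depth: [ 660.7 -115.    68. ]
wrist witness 0.6 [315.4 120.6] z: [ 697.7 -107.5   40. ] depth: [ 697.7 -107.5   39.5]
wrist gate_hinge 0.81 [317.6 278.5] z: [ 520.6 -145.7   27.5] depth: [ 525.6 -144.7   40.9]
[[ 2.0000e-01  9.5000e-01  2.4000e-01  6.7608e+02]
 [-9.8000e-01  1.9000e-01  5.0000e-02 -1.1263e+02]
 [ 0.0000e+00 -2.5000e-01  9.7000e-01  4.4234e+02]
 [ 0.0000e+00  0.0000e+00  0.0000e+00  1.0000e+00]]
[ 0.51120148  0.29471164 -0.48223812  1.4257987   0.13610819  1.45419511
 -1.34061812] 3.9667
```

View pics/w1.png

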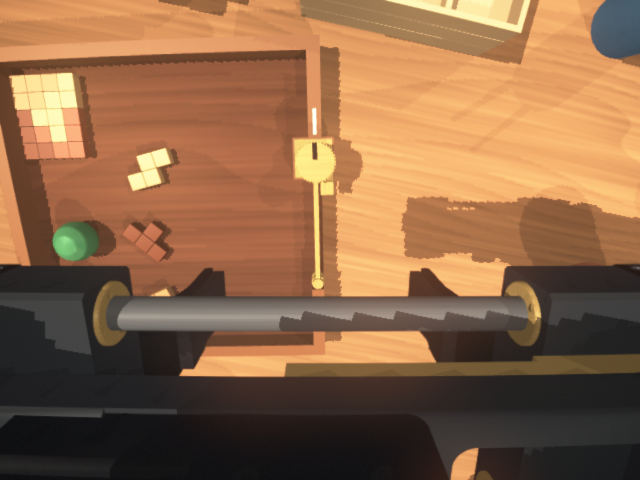

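```bash
cat >> h.py <<'E'
YAW=0.215; N=np.array([659.0,-114.5]); Rz=np.array([[np.cos(YAW),-np.sin(YAW)],[np.sin(YAW),np.cos(YAW)]]); O=[np.pi,0,YAW]
def W(t,z): return [*(N+Rz@np.array(t,float)),z]   # tray-aligned offsets from nut axis -> world
def F(): f=np.array(robot.get_obs()['ft_force'],float); return np.array([*(Rz.T@f[:2]),f[2]])
E
python3 - <<'E'
from h import *
robot.close_gripper(5)
robot.move_to(W([-10,-50],110),O); robot.servo_line(W([-10,-50],53))
robot.hold(.2); b=F(); print('bias',b, F()-b)
hit=robot.servo_line(W([-10,-28],53),speed=15,until_force=3)
o=robot.get_obs(); p=Rz.T@(np.array(o['position'][:2])-N); print(hit,p,o['position'][2],F()-b)
t=o['time_s'];y=p[1]
for k in range(3):
    y+=.4; robot.servo_line(W([p[0],y],53),speed=15); o=robot.get_obs(); print(Rz.T@(np.array(o['position'][:2])-N),o['time_s']-t,F()-b)
robot.servo_line(W([-10,-40],53)); robot.hold(.2); print(F()-b, robot.get_obs()['time_s'],robot.get_obs()['finger_gap'])
E
```

```text
bias [-0.67575109 -0.51207776  0.12448401] [0. 0. 0.]
True [-10.315269   -29.37740043] 52.65491611364549 [-0.33803384 -0.94093208  0.04594736]
[-10.47883766 -29.30338213] 0.25 [ 0.44170206 -0.663586    0.01061219]
[-10.4960851  -29.20319345] 0.5 [ 1.53049775 -2.96742794 -1.25334954]
[-10.49038956 -29.13888429] 0.75 [ 1.78798211 -4.65670842 -1.50324468]
[0.52793079 1.28122694 0.97173617] 9.525 0.7896482587245487
```

```bash
python3 - <<'E'
from h import *
def touch(a,b_):
    robot.servo_line(W(a,53),speed=200); robot.hold(.15); b=F()
    h=robot.servo_line(W(b_,53),speed=25,until_force=3); o=robot.get_obs()
    print(h,Rz.T@(np.array(o['position'][:2])-N),F()-b,o['time_s']); robot.servo_line(W(a,53),speed=200)
touch([0,-36],[0,-26])
robot.servo_line(W([42,-40],53),speed=200); touch([37,0],[24,0])
robot.servo_line(W([42,42],53),speed=200); touch([0,40],[0,24])
E
```

```text
True [ -0.57350743 -29.33213752] [ 1.27334992 -1.97207634  2.31811733] 10.2833
True [28.3041948  -0.29096096] [5.10362303 0.73463308 1.42875315] 11.8083
True [-0.115175   28.89721994] [0.74067361 0.18195613 0.79494862] 13.425
```

```bash
cat >> h.py <<'E'
N=N+Rz@np.array([-.7,-.2]); R,HX,HY=20,9.3,9.1
def perim(s):  # s=0 at TCP (0,R+HY), CCW; returns point, outward normal
    segs=[('l',[0,R+HY],[-1,0],HX),('a',[-HX,HY],90,0),('l',[-HX-R,HY],[0,-1],2*HY),('a',[-HX,-HY],180,0),
          ('l',[-HX,-R-HY],[1,0],2*HX),('a',[HX,-HY],270,0),('l',[HX+R,-HY],[0,1],2*HY),('a',[HX,HY],0,0),('l',[HX,R+HY],[-1,0],HX)]
    P=2*np.pi*R+4*(HX+HY); s%=P
    for k,a,d,L in segs:
        L=L if k=='l' else R*np.pi/2
        if s<=L:
            if k=='l': d=np.array(d,float); return np.array(a)+d*s, np.array([d[1],-d[0]])
            t=np.radians(d)+s/R; n=np.array([np.cos(t),np.sin(t)]); return np.array(a)+R*n,n
        s-=L
def roll(s0,s1,z0,Fd=6,step=5,speed=50,dep=1.0):
    p,n=perim(s0); robot.servo_line(W(p+10*n,z0),speed=200); robot.hold(.15); b=F()
    robot.servo_line(W(p-dep*n,z0),speed=40); s=s0
    while s<s1:
        s=min(s+step,s1); p,n=perim(s); robot.servo_line(W(p-dep*n,z0+2*(s-s0)/(2*np.pi*R)),speed=speed)
        f=F()-b; fn=f[:2]@n; ft=f[:2]@np.array([-n[1],n[0]])
        if int(s/step)%2==0: print(round(s),'d %.2f fn %.1f ft %.1f fz %.1f t %.1f'%(dep,fn,ft,f[2],robot.get_obs()['time_s']))
        if np.linalg.norm(f)>20: print('STOP',f); break
        dep=np.clip(dep+.08*(Fd-fn),-1,5)
    o=robot.get_obs()
    robot.servo_line(W(p+12*n,z0+2*(s-s0)/(2*np.pi*R)),speed=100); return s
E
python3 - <<'E'
from h import *
roll(0,100,53)
E
```

```text
10 d 1.01 fn 5.5 ft 0.8 fz 2.2 t 15.0
20 d 0.99 fn 7.6 ft -0.1 fz 2.7 t 15.5
30 d 0.65 fn 8.8 ft -0.9 fz 4.9 t 16.0
40 d 0.08 fn 8.6 ft -0.0 fz 4.9 t 16.5
50 d -0.17 fn 7.5 ft 0.4 fz 2.1 t 17.0
60 d -0.50 fn 7.1 ft 1.5 fz 0.1 t 17.5
70 d -0.65 fn 5.9 ft 0.0 fz -1.2 t 18.0
80 d -0.59 fn 4.8 ft -1.1 fz -1.8 t 18.5
90 d -0.37 fn 1.3 ft 0.2 fz -0.6 t 19.0
100 d 0.25 fn 3.5 ft -0.3 fz -0.8 t 19.5
```

```bash
cat >> h.py <<'E'
def mark(tag,zt=68):
    robot.servo_line([*robot.get_obs()['position'][:2],110],speed=250); robot.servo_line(W([-55,0],110),speed=250); robot.hold(.15)
    c=robot.capture('wrist'); im=c['image']; T=np.array(c['world_from_camera'])
    g=np.zeros((400,400,3),np.uint8); mx=np.zeros((400,400),np.float32); my=mx.copy()
    for i in range(400):
        for j in range(400):   # rectified top view, tray axes, 5 px/mm, x right y up, centre = nut axis
            w=np.array(W([(j-200)/5,(200-i)/5],zt)); q=T[:3,:3].T@(w-T[:3,3]); u=np.array([q[0],-q[1]])/-q[2]
            u*=1+c['k1']*(u@u); mx[i,j]=u[0]*c['fx']+c['cx']; my[i,j]=u[1]*c['fy']+c['cy']
    g=cv2.remap(im,mx,my,cv2.INTER_CUBIC); cv2.imwrite(f'pics/{tag}.png',g)
    print('time',robot.get_obs()['time_s'])
E
python3 - <<'E'
from h import *
mark('m1')
E
```

```text
time 20.775
```

View pics/m1.png

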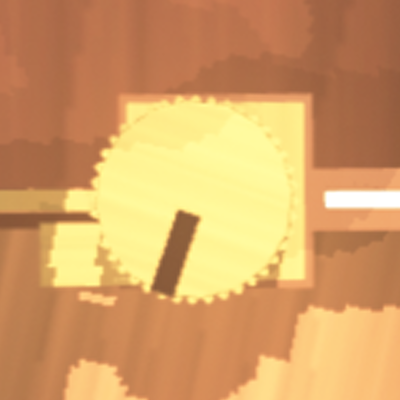

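```bash
python3 - <<'E'
from h import *
p,n=perim(100); print(p); robot.servo_line(W(p+14*n,110),speed=250); robot.servo_line(W(p+14*n,56),speed=200)
roll(100,268,54.5,dep=0.5)
mark('m2',70)
E
```

```text
[  0.36814693 -29.1       ]
110 d 0.64 fn 5.9 ft -0.0 fz -0.4 t 22.9
120 d 0.66 fn 4.6 ft 0.7 fz -3.0 t 23.4
130 d 0.80 fn 5.8 ft -0.4 fz -1.8 t 23.9
140 d 0.84 fn 6.4 ft 0.6 fz -1.4 t 24.4
150 d 0.89 fn 5.8 ft -0.0 fz 0.2 t 24.9
160 d 0.73 fn 6.7 ft 0.5 fz -0.5 t 25.4
170 d 0.73 fn 5.5 ft 0.1 fz 1.4 t 25.9
180 d 0.84 fn 5.5 ft -0.7 fz 1.8 t 26.4
190 d 0.98 fn 5.0 ft -1.1 fz 3.6 t 26.9
200 d 1.08 fn 5.4 ft -0.5 fz 3.1 t 27.4
210 d 1.14 fn 5.6 ft -0.0 fz 2.4 t 27.9
220 d 1.14 fn 7.0 ft -0.5 fz 4.1 t 28.4
230 d 1.00 fn 9.4 ft -1.4 fz 5.0 t 28.9
240 d 0.56 fn 6.2 ft -0.1 fz 3.9 t 29.4
250 d 0.56 fn 6.1 ft 0.3 fz 1.2 t 29.9
260 d 0.40 fn 5.5 ft 0.5 fz 0.2 t 30.4
time 32.0417
```

View pics/m2.png

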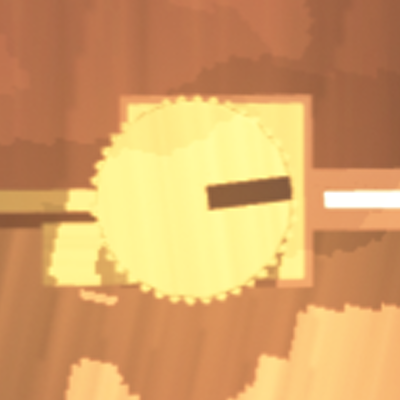

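```bash
python3 - <<'E'
from h import *
c=look('w3',Z=dict(nut_top=70,gate_hinge=27.5,gate_inner=27.5))
H=np.array([-140,0.]);r=75
def P(t,e=0):
    n=np.array([np.sin(t),np.cos(t)]); return H+r*np.array([np.cos(t),-np.sin(t)])+n*(2.5+9.3*np.sin(t)+9.1*np.cos(t)+e), n
p,n=P(0,14)
robot.servo_line(W(p,110),speed=250); robot.servo_line(W(p,24),speed=150,until_force=8); robot.hold(.15); b=F()
print('z',robot.get_obs()['position'][2])
robot.servo_line(W(P(0,1)[0],24),speed=60,until_force=10)
for t in np.arange(.1,1.51,.1):
    robot.servo_line(W(P(t)[0],24),speed=60); f=F()-b; print(round(t,2),f.round(1))
    if np.linalg.norm(f)>15: print('STOP');break
robot.hold(.3)
robot.servo_line(W(P(t,15)[0],24),speed=60); q=P(t,15)[0]; robot.servo_line(W(q,200),speed=200)
print(robot.get_obs()['time_s'])
E
```

```text
wrist nut_top 0.77 [314.7 165.5] z: [ 658.6 -114.3   70. ] depth: [ 658.7 -114.3   70.4]
wrist gate_hinge 0.77 [312.3 354.8] z: [ 518.1 -142.5   27.5] depth: [ 601.2 -126.3  159.7]
wrist gate_inner 0.82 [313.2 251. ] z: [ 598.4 -126.    27.5] depth: [ 602.2 -125.3   40.1]
z 25.266166816680755
0.1 [-0.3 -1.1  0.2]
0.2 [0.  0.9 0.2]
0.3 [-0.1 -0.2  1. ]
0.4 [ 0.  -0.1  0. ]
0.5 [-0.3  0.7 -0.1]
0.6 [ 0.   0.4 -0.4]
0.7 [-0.3  0.8  0.2]
0.8 [ 0.2  0.4 -0.6]
0.9 [-0.1 -0.5  1. ]
1.0 [-0.   0.   0.3]
1.1 [0.4 1.6 1.4]
1.2 [0.4 0.3 0.3]
1.3 [-0.4  0.7  0.7]
1.4 [ 0.4  0.7 -0.2]
1.5 [0.2 0.7 0.2]
39.6333
```

Nut height reads 70.4 mm, which agrees with two turns. Next, check the gate and the nut mark.

```bash
python3 - <<'E'
from h import *
robot.move_to(W([-90,0],250),O); robot.hold(.3)
c=look('w4',Z=dict(nut_top=70,gate_hinge=27.5,gate_inner=27.5)); print(robot.get_obs()['time_s'])
E
```

```text
wrist nut_top 0.66 [314. 114.] z: [ 659.4 -113.1   70. ] depth: [ 659.5 -113.1   69.5]
wrist nut_top 0.35 [ 63.3 207.3] z: [526.8 104.2  70. ] depth: [516.8 124.7  38.7]
wrist gate_hinge 0.82 [315.  254.7] z: [ 518.9 -144.2   27.5] depth: [ 523.9 -143.2   44. ]
wrist gate_hinge 0.68 [135.5 207.5] z: [529.6  54.4  27.5] depth: [528.1  56.8  22.2]
wrist gate_inner 0.78 [388. 249.] z: [ 542.1 -220.8   27.5] depth: [ 542.8 -220.1   30.1]
wrist gate_inner 0.23 [318.7  74.9] z: [ 699.1 -109.    27.5] depth: [ 696.8 -109.4   41.6]
40.5833
```

View pics/w4.png

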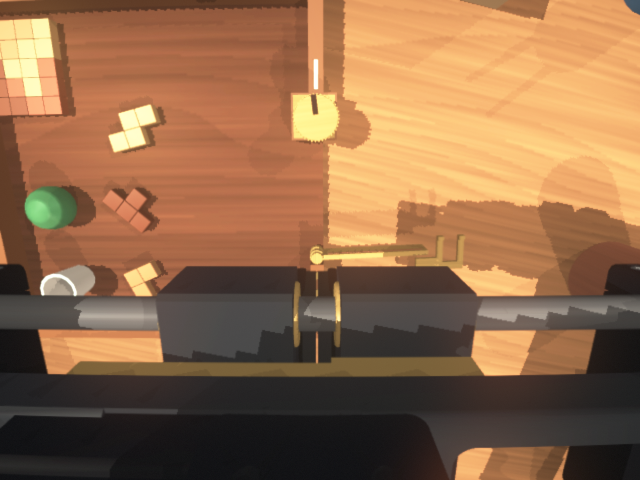

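```bash
python3 -c "
from h import *
print(robot.hand_in())"
```

```text
the job is handed in; nothing more can be done
None
```

I backed the nut off two full turns, pushed the gate open to about square, and handed the job in at about 41 s of the 72 s allowed. `hand_in` gives no verdict.

- **Nut:** I rolled the shut fingertips around the knurled rim with about 6 N (9.4 N at most). The black mark then stood about 6° past the pale line, so the nut is at roughly 12.7 rad. Its top measured 70.4 mm before the gate was moved and 69.5 mm afterwards, against 70 mm expected. The gate was still shut when the nut reached this point.
- **Gate:** I pushed its inner face outwards in an arc. The last wrist picture puts it at about 1.49 rad, and the force on the tool stayed under about 2 N.
- **Everything else:** The weight, thimble and loose pieces look in place in that picture, and the arm was clear of everything. The canister and pine boxes were not in view for a full check, but the arm never went near them.
- **Disagreements:** None in the last checks. The one earlier mismatch was the first rolling pass, which turned the nut 4.4 rad instead of the 5 rad expected. I allowed for that in the second pass.

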